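# Tip the garlic into the pot

### The job

Lift the steel scoop by its handle without losing any of the four garlic bulbs in it, and pour all four into the round pot. Then put the empty scoop back flat in the low square tray where it stood, and let go; the pot stays standing upright, and the other things on the worktop stay where they are.

Things in the scene. Friction and masses are not known exactly. Their poses are not given: they have to be found in the camera images.
- scoop_grip (a point): grip point of the steel scoop, in the middle of its straight level black handle: 20 mm wide (along this point's y), 26 mm high, 80 mm long, its centre line 54 mm above the scoop's underside. x points level from handle to pouring lip, z up when the scoop is upright. The bracket and the back wall (62 mm high) begin 35 mm ahead of it. Pinch from above, upright or leaning along x
- scoop_base (a point): middle of the underside of the scoop's flat floor (120 by 124 mm), 105 mm ahead of scoop_grip and 54 mm below it; same axes. The scoop is a steel trough open at the front, 263 mm long with its handle, 124 mm wide, side walls 62 mm falling to the front, metal 4 mm thick, 0.16 kg empty
- scoop_lip (a point): middle of the scoop's front pouring edge, 210 mm ahead of scoop_grip and 28 mm below it; same axes. The front 50 mm of the floor rise to it at 25 degrees. Bulbs begin to slide out at about 40 degrees of nose-down tilt; at about 65 degrees all are out. Behind scoop and tray (x over 0.55, y under -0.1) fixed boards and boxes rise to 0.29 m: carry above or before them
- pot_in (a point): centre of the inner floor of the open round steel pot: inner diameter 172 mm at the floor, 192 mm at the rim, whose top is 85 mm above this point (90 mm above the worktop); two small lug handles; 0.9 kg, loose; z up
- tray_in (a point): centre of the inner floor of the low square steel tray in which the scoop stands at the start: 165 by 165 mm outside, 157 by 157 mm inside, rim 10 mm high above the worktop, floor 4 mm thick; x and y along its sides; 0.6 kg, loose. The scoop's flat floor fits inside with its sides along the tray's; lip and handle reach out over the rim
- pan_center (a point): centre of an empty rectangular steel pan with a flat rim, 162 by 176 mm, 65 mm high, a bystander near the pot; it gets no garlic. A fixed fryer stands behind at the left (x over 0.6, y over 0.1, 0.26 m high); its basket's handle juts forward to x = 0.48 at y = 0.31 to 0.34, z = 0.34 to 0.37
- bulb_1_center (a point): centre of one of the four garlic bulbs, about 53 mm in each direction, 31 g; at the start all four sit in the scoop, two by two
- bulb_2_center (a point): centre of one of the four garlic bulbs, about 53 mm in each direction, 31 g; at the start all four sit in the scoop, two by two
- bulb_3_center (a point): centre of one of the four garlic bulbs, about 53 mm in each direction, 31 g; at the start all four sit in the scoop, two by two
- bulb_4_center (a point): centre of one of the four garlic bulbs, about 53 mm in each direction, 31 g; at the start all four sit in the scoop, two by two
- tomato_center (a point): centre of a tomato, 57 mm, a bystander towards the back
- mill_center (a point): centre of a pepper mill with steel top, 44 mm across and 90 mm high, a bystander on the left
- jar_center (a point): centre of a small jar with green cap, 42 mm across and 87 mm high, a bystander on the left
- can_center (a point): centre of a food tin, 75 mm across and 110 mm high, a bystander on the left

How it is judged:
By the outcome, as a careful person would: the job done as asked, in the order asked, and still so for the second after the job is handed in, with the robot touching nothing.
It also fails if it takes over 64 s, if anything falls off the work surface, if the arm or the gripper's body presses on something with over 40 N, if the wrist force passes 120 N, or if a joint passes its speed limit or range.

### The arm

A 7-joint arm with a two-finger parallel gripper is mounted at the origin on a cart in front of the work surface, level with it; the furniture and walls round the work are solid. World frame = base frame: x ahead of the robot, y to its left, z up, the work surface at z = 0. Lengths are in m, angles in degrees, forces in N, time in s.
With the tool pointing down it reaches from about 0.425 to 0.875 m from the base axis. Payload 8.4 kg.
Tool frame: the origin (TCP) lies between the finger pads; the fingertips stand 8 mm ahead of it and the grasp point (between the pads) lies 11 mm behind it; z points along the fingers, y is the line along which they close (so a half turn about z gives the same grasp; the last joint's range is limited). The gripper opens to 85 mm and grips with 20 to 120 N. Pads are 22 mm wide; open, the fingers measure 114 mm over their backs; the gripper's body (76 mm by 85 mm) begins 54 mm behind the grasp point. The pads swing forward as they close: fully open they stand 13 mm farther back than shut.
Start: joints at [62.269, 19.091, 2.286, 83.961, -0.768, 76.965, -3.352], TCP at [0.244, -0.602, 0.239] pointing down, gripper open.
Joint ranges: [-147.57, 147.57], [-21.85, 119.76], [-74.77, 79.35], [14.55, 137.4], [-85.83, 265.84], [4.83, 119.75], [-152.11, 152.11]. Speed limits (degrees/s): [127.2, 127.2, 159.86, 159.86, 180, 180, 180].

### API

Orientations are given as a 3x3 rotation matrix whose columns are the frame's x, y, z axes.
In Python, from rig import bot gives the robot as it stands. Calls block until the motion is done:
- bot.reach(position, orientation): joint-space move of the TCP to a pose.
- bot.movel(position, rot=None, v=0.15, force_limit=None): straight line of the TCP; rot=None keeps the orientation; v is the mean speed in m/s. With force_limit (N) it stops when the force on the tool has changed by that much, and returns True; else False.
- bot.move_joints(angles): joint-space move.
- bot.gripper_open() and bot.grab(): open the fingers fully, or close them until they stop; the grip force is fixed at half the most.
- bot.dwell(seconds).
- bot.inverse_kinematics(position, orientation): joint angles nearest the present ones, or None.
- bot.state(): the state.
- bot.snapshot(name): name is "side" or "top"; returns the picture (384x512x3 uint8, red, green, blue); there is no depth.
- bot.camera_model(name): a dict with "vertical_fov" (degrees; the focal length in pixels is half the picture's height over the tangent of half this angle, whatever the lens; pixels are square), "cx", "cy" (the principal point, pixels), "origin" and "rotation" of the camera in the world. Camera axes: x right, y up, looking along -z (the intrinsics and any distortion apply to the point x, -y, -z); pixel columns grow to the right and rows downward; lengths in m; the calibration is good to about 2 mm. A picture is of the moment at which its call begins. camera_model takes no time and is no camera call.
A pose or a line that the arm cannot do raises bot.Unreachable and nothing moves.
- bot.sign_off(): hands the job in; it is judged then, once.
The state is a dict: "clock": time; "q": joint angles; "dq": joint speeds; "joint_torque": joint torques, N m; "eef_pos": TCP position; "eef_rot": TCP orientation; "force": force on the tool from outside, world axes, zero at the start; "torque": the same for the moment, N m; "opening": opening from 0.0 (shut) to 1.0 (fully open); "grip_force": force on a finger pad.
Only numpy, scipy, OpenCV 4.12 (cv2) and the standard library are available. Lean on these libraries where they do the work, as an engineer would, in place of code of your own. Each camera call takes 0.05 s, during which the arm holds its last target. There are 200 camera calls.

## Working session

There is one attempt and no reset: what is moved stays moved. The work goes in short steps, each a Python script; the robot and the scene stay as the last script left them, time stands still between calls to the robot, and variables do not carry over. Pictures are saved under pics/ and viewed, at most 10 in all, crops included, and the job is handed in when it is done.

```bash
mkdir -p pics; ls; python3 - <<'E'
from rig import bot
import cv2
for n in("top","side"):
    im=bot.snapshot(n); m=bot.camera_model(n); print(n,m)
    cv2.imwrite(f"pics/{n}0.png",cv2.resize(im[:,:,::-1],(800,600),interpolation=cv2.INTER_CUBIC))
print(bot.state()['clock'])
E
```

```text
pics
top {'vertical_fov': 44.904586496823725, 'cx': 250.54734983831275, 'cy': 194.99061735671347, 'origin': array([ 0.0752936 , -0.12272888,  1.45260004]), 'rotation': array([[ 0.37334065,  0.86778596, -0.32796996],
       [-0.92765897,  0.35230415, -0.12381686],
       [ 0.00809864,  0.35047014,  0.93653889]])}
side {'vertical_fov': 56.11077309453737, 'cx': 261.6100593656017, 'cy': 189.72776098478911, 'origin': array([ 0.19812339, -1.08296818,  0.76103024]), 'rotation': array([[ 9.54534584e-01,  1.46845487e-01, -2.59422689e-01],
       [-2.98099223e-01,  4.72433605e-01, -8.29423500e-01],
       [ 7.62898574e-04,  8.69047117e-01,  4.94728740e-01]])}
0.1
```

View pics/top0.png

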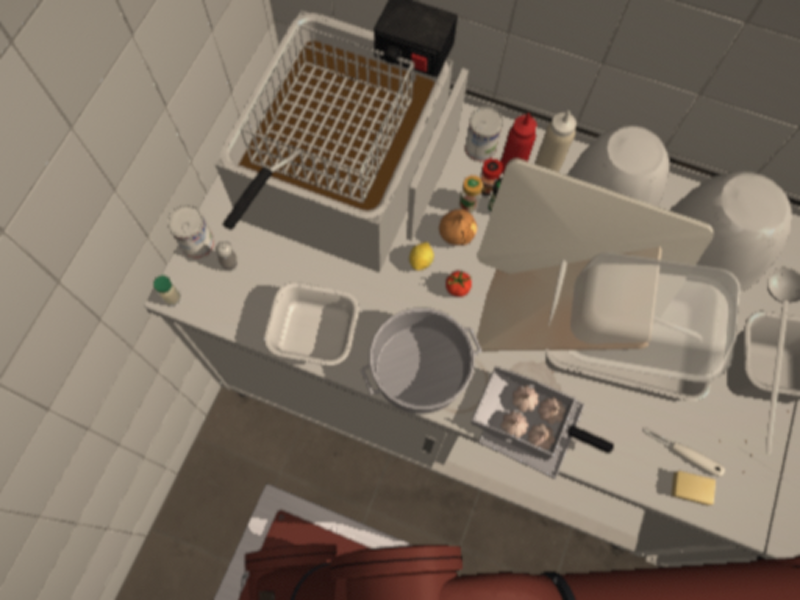

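View pics/side0.png

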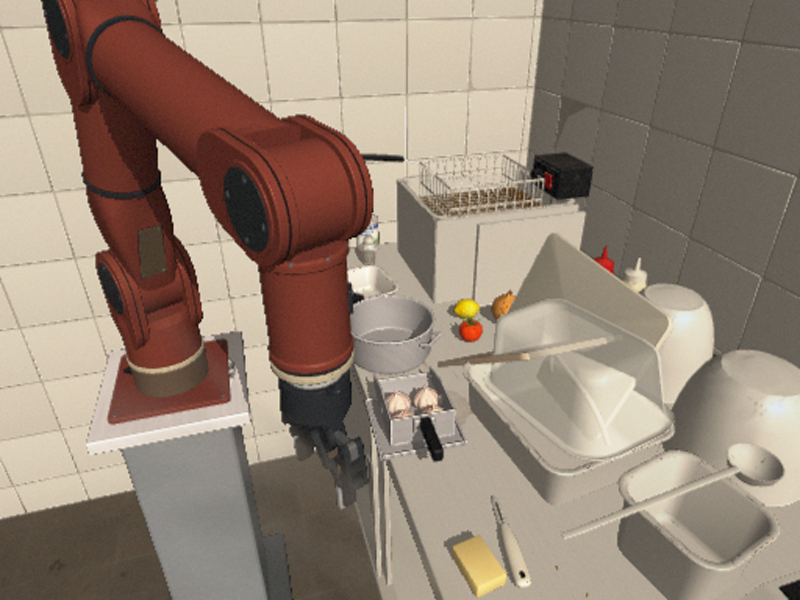

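The top view shows the pot at about (422,358), the scoop's handle at about (592,439) with its lip toward the upper left, and the pan at (312,325). In the side view the handle is at about (431,438). I'll enlarge the scoop and pot.

```bash
cat > h.py <<'E'
from rig import bot
import numpy as np, cv2
def px2w(name,u,v,z):
    m=bot.camera_model(name); f=192/np.tan(np.radians(m["vertical_fov"]/2))
    d=m["rotation"]@np.array([(u-m["cx"])/f,-(v-m["cy"])/f,-1]); o=m["origin"]
    return o+d*(z-o[2])/d[2]
def w2px(name,p):
    m=bot.camera_model(name); f=192/np.tan(np.radians(m["vertical_fov"]/2))
    c=m["rotation"].T@(np.array(p)-m["origin"])
    return m["cx"]+f*c[0]/-c[2], m["cy"]-f*c[1]/-c[2]
def crop(name,out,x0,y0,w,h,k):
    im=bot.snapshot(name)[y0:y0+h,x0:x0+w,::-1]
    cv2.imwrite("pics/"+out,cv2.resize(im,(w*k,h*k),interpolation=cv2.INTER_CUBIC))
E
python3 - <<'E'
from h import *
crop("top","top1.png",232,190,166,120,4) 
crop("side","side1.png",220,180,100,120,5)
E
```

```text
(no output)
```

View pics/top1.png

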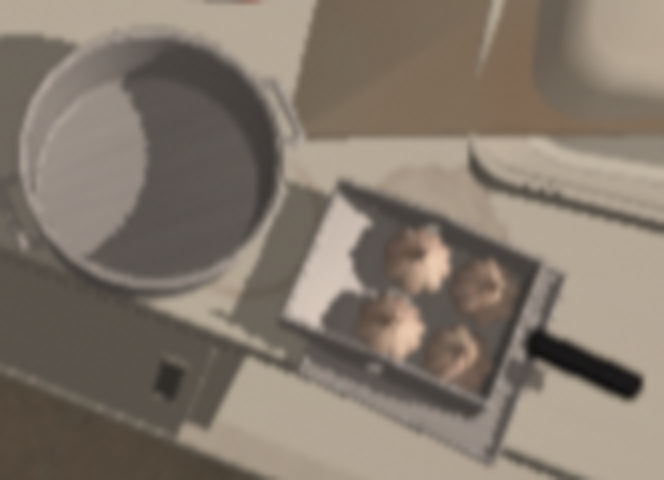

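View pics/side1.png

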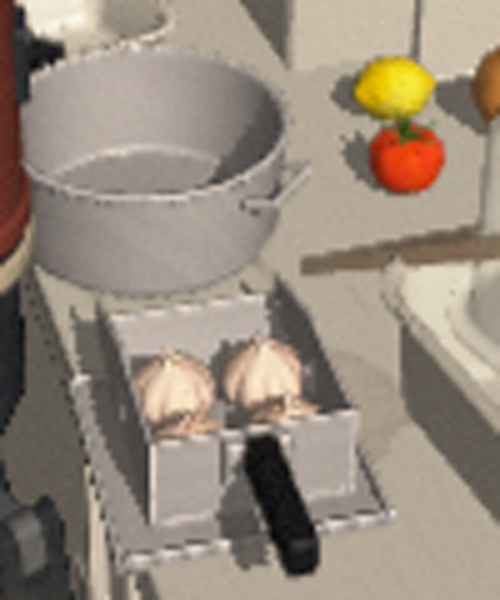

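```bash
python3 - <<'E'
from h import *
T=lambda x,y,z:np.round(px2w("top",232+(x+.5)/4-.5,190+(y+.5)/4-.5,z),4)
S=lambda x,y,z:np.round(px2w("side",220+(x+.5)/5-.5,180+(y+.5)/5-.5,z),4)
for n,a in dict(hA=(530,341,.071),hB=(638,380,.071),lipL=(340,182,.03),lipR=(285,320,.03),bwL=(540,262,.066),bwR=(490,408,.066),trBL=(563,275,.01),trBR=(493,460,.01),trFR=(302,370,.01),potL=(20,155,.09),potR=(286,160,.09),potT=(153,25,.09),potB=(153,294,.09)).items(): print("T",n,T(*a))
for n,a in dict(hA=(261,438,.071),hB=(298,545,.071),bwL=(151,442,.066),bwR=(356,410,.066),trBR=(390,515,.01),trBL=(127,560,.01),trFL=(75,380,.01)).items(): print("S",n,S(*a))
print(bot.camera_model("top").keys())
E
```

```text
T hA [ 0.4503 -0.3498  0.071 ]
T hB [ 0.4525 -0.4328  0.071 ]
T lipL [ 0.5262 -0.1795  0.03  ]
T lipR [ 0.406  -0.1762  0.03  ]
T bwL [ 0.5125 -0.34    0.066 ]
T bwR [ 0.3928 -0.3378  0.066 ]
T trBL [ 0.5269 -0.3687  0.01  ]
T trBR [ 0.3688 -0.3604  0.01  ]
T trFR [ 0.3788 -0.2023  0.01  ]
T potL [0.4357 0.0562 0.09  ]
T potR [ 0.5082 -0.1332  0.09  ]
T potT [5.725e-01 3.000e-04 9.000e-02]
T potB [ 0.3736 -0.0764  0.09  ]
S hA [ 0.4561 -0.3547  0.071 ]
S hB [ 0.4482 -0.4381  0.071 ]
S bwL [ 0.3976 -0.3341  0.066 ]
S bwR [ 0.518  -0.3432  0.066 ]
S trBR [ 0.5293 -0.3746  0.01  ]
S trBL [ 0.3745 -0.3633  0.01  ]
S trFL [ 0.3831 -0.2036  0.01  ]
dict_keys(['vertical_fov', 'cx', 'cy', 'origin', 'rotation'])
```

```bash
cat >> h.py <<'E'
A=np.array([.055,1,0]); A/=np.linalg.norm(A); B=np.array([-A[1],A[0],0]); Z=np.array([0,0,1.])
G0=np.array([.4535,-.389,.058]); POT=np.array([.4725,-.038,.005])
def pose(grip,th=0,lean=25,sg=1):
    """TCP pose for scoop grip point, nose-down pitch th, tool leaning back by lean"""
    t=np.radians(lean-th)
    tz=np.sin(t)*A-np.cos(t)*Z; ty=sg*B
    return np.asarray(grip)+.011*tz, np.column_stack([np.cross(ty,tz),ty,tz])
def lip2grip(lip,th):
    t=np.radians(th); sx=np.cos(t)*A-np.sin(t)*Z; sz=np.sin(t)*A+np.cos(t)*Z
    return np.asarray(lip)-.210*sx+.028*sz
PL=lambda off,z:np.array([POT[0],POT[1],0])+off*A+z*Z
PATH=[(0,PL(-.04,.17)),(15,PL(-.04,.145)),(30,PL(-.04,.125)),(40,PL(-.04,.113)),(48,PL(-.04,.108)),(56,PL(-.04,.106)),(64,PL(-.04,.106)),(72,PL(-.04,.106))]
E
python3 - <<'E'
from h import *
for sg in(1,-1):
  for L in(0,15,25,30):
    r=[]
    for g,th in [(G0+.12*Z,0),(G0,0),(G0+.14*Z,0)]+[(lip2grip(l,t),t) for t,l in PATH]:
        q=bot.inverse_kinematics(*pose(g,th,L,sg)); r.append(None if q is None else np.round(q).astype(int).tolist())
    print(sg,L,sum(x is not None for x in r),r[1],r[3],r[-1])
E
```

```text
1 0 8 [29, 23, 9, 103, -4, 54, -144] [-32, 17, 71, 105, -18, 69, -139] [16, 23, -52, 110, 66, 116, 129]
1 15 7 [35, 30, 10, 95, -17, 67, -130] [31, 14, 5, 98, -14, 77, -143] [31, 17, -63, 107, 58, 106, 136]
1 25 6 [39, 35, 10, 89, -24, 76, -125] [33, 19, 8, 94, -22, 84, -136] [38, 11, -64, 105, 49, 98, 143]
1 30 7 [41, 38, 11, 86, -27, 81, -123] [35, 22, 9, 92, -26, 87, -133] [42, 8, -64, 105, 44, 94, 148]
-1 0 11 [48, 24, -15, 102, 7, 55, 28] [44, 10, -19, 102, 3, 69, 21] [21, 25, -58, 109, 68, 119, -52]
-1 15 11 [55, 30, -16, 94, -4, 66, 40] [52, 16, -19, 97, -8, 76, 32] [24, 14, -54, 107, 56, 104, -43]
-1 25 11 [58, 36, -16, 88, -10, 74, 45] [55, 21, -20, 93, -14, 82, 37] [24, 7, -48, 106, 46, 95, -34]
-1 30 11 [59, 39, -16, 85, -12, 78, 47] [57, 23, -19, 91, -17, 85, 39] [25, 5, -45, 105, 41, 91, -30]
```

```bash
python3 - <<'E'
from h import *
bot.reach(*pose(G0+.10*Z,0,25,-1))
crop("side","side2.png",200,130,150,150,5)
s=bot.state();print(s["clock"],s["eef_pos"],s["force"])
print([np.round(w2px("side",G0+d*A+.013*Z),1).tolist() for d in(-.04,.0,.035)])
E
```

```text
1.4417 [ 0.45298446 -0.38584572  0.14842709] [-0.88877913  0.02987812  0.48976414]
[[279.1, 285.9], [274.9, 275.6], [271.5, 267.1]]
```

View pics/side2.png

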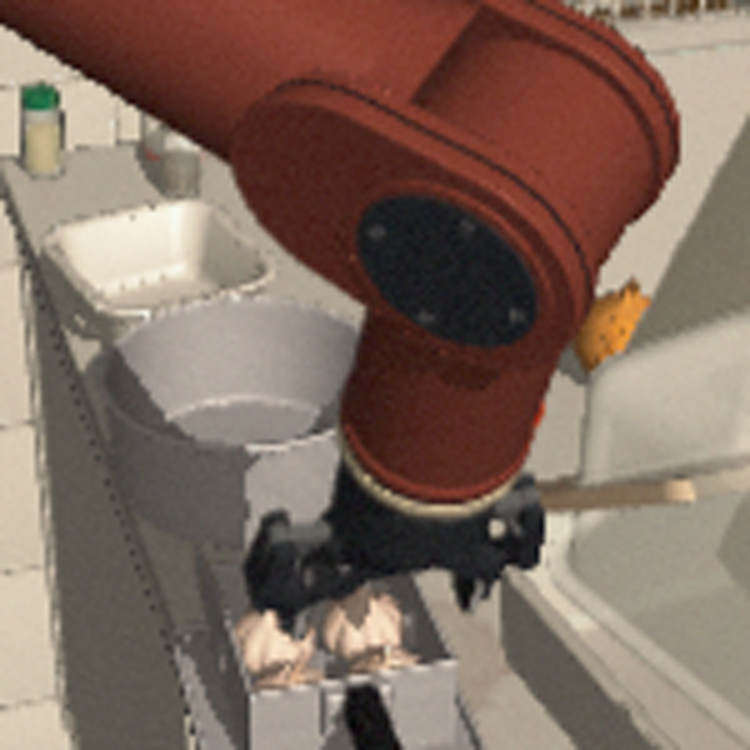

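The crop shows the handle's start at full-picture (272,267), matching the prediction (271.5,267.1), and the fingers straddle the handle. Next: descend, grip and lift a little.

```bash
python3 - <<'E'
from h import *
print(bot.movel(pose(G0,0,25,-1)[0],v=.06,force_limit=15))
s=bot.state();print(s["eef_pos"],s["force"])
bot.grab()
s=bot.state();print(s["clock"],s["opening"],s["grip_force"],s["force"],s["torque"])
bot.movel(pose(G0+.02*Z,0,25,-1)[0],v=.03)
bot.movel(pose(G0+.14*Z,0,25,-1)[0],v=.08)
s=bot.state();print(s["clock"],s["opening"],s["grip_force"],s["force"],s["torque"])
a=bot.snapshot("side")[90:310,180:380,::-1]; b=bot.snapshot("top")[150:370,220:420,::-1]
cv2.imwrite("pics/l.png",cv2.resize(np.hstack([a,b]),(800,440),interpolation=cv2.INTER_CUBIC))
E
```

```text
False
[ 0.45388777 -0.38448265  0.04835485] [-0.42352132 -0.22869665  0.20190189]
3.8667 0.22436476665800562 59.30714786052704 [-0.27132064  0.547433    1.85867847] [-0.33061159 -0.05813999  0.05358713]
6.3333 0.22551381058857486 58.902236223220825 [ 0.04136238  0.11141583 -3.22515238] [-0.94752931  0.08090911 -0.04158351]
```

View pics/l.png

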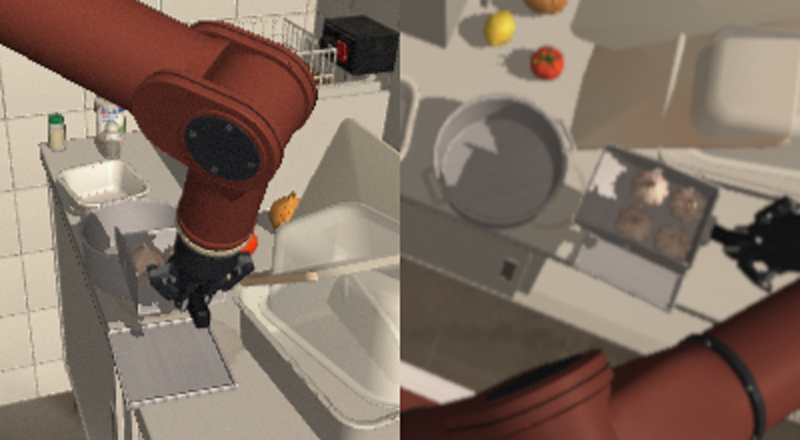

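The scoop is lifted with all four bulbs in it (2.9 N), and the tray stayed in place. Lip corners in the top view are at (605,147) and (575,218). I'll check for droop before carrying.

```bash
python3 - <<'E'
from h import *
g=G0+.14*Z
for th in(-5,0,5,10,15):
    t=np.radians(th); sx=np.cos(t)*A-np.sin(t)*Z; sz=np.sin(t)*A+np.cos(t)*Z
    P=lambda x,y,z:[round(2*(c-o)) for c,o in zip(w2px("top",g+x*sx+y*B+z*sz),(220,150))]
    print(th,"lip",P(.21,-.062,-.028),P(.21,.062,-.028),"back",P(.045,-.062,.008),P(.045,.062,.008))
E
```

```text
-5 lip [210, 140] [177, 218] back [325, 185] [295, 267]
0 lip [209, 144] [176, 221] back [324, 185] [293, 267]
5 lip [209, 149] [177, 225] back [323, 186] [292, 267]
10 lip [210, 154] [178, 229] back [322, 187] [291, 268]
15 lip [213, 159] [181, 233] back [321, 187] [291, 268]
```

Droop is about 0°. Now carry and pour.

```bash
python3 - <<'E'
from h import *
for th,l in PATH:
    p,R=pose(lip2grip(l,th),th,25,-1)
    bot.movel(p,R,v=.12 if th==0 else .06)
    s=bot.state(); print(th,round(s["clock"],2),np.round(s["force"],1),round(s["opening"],3))
bot.dwell(.5)
s=bot.state(); print(s["clock"],np.round(s["force"],1))
a=bot.snapshot("side")[90:310,180:380,::-1]; b=bot.snapshot("top")[130:350,220:420,::-1]
cv2.imwrite("pics/p.png",cv2.resize(np.hstack([a,b]),(800,440),interpolation=cv2.INTER_CUBIC))
E
```

```text
0 7.43 [-0.8 -0.4 -2.8] 0.224
15 8.08 [-0.5 -0.9 -3.5] 0.224
30 8.85 [ 0.9 -0.3 -3. ] 0.227
40 9.47 [-0.4 -0.4 -2.8] 0.225
48 10.05 [ 0.9 -0.2 -1.4] 0.22
56 10.66 [-0.  -0.8 -1.2] 0.228
64 11.29 [-0.  -0.3 -1.6] 0.225
72 11.93 [-0.7  0.1 -1.6] 0.226
12.425 [ 0.8 -1.3 -1.9]
```

View pics/p.png

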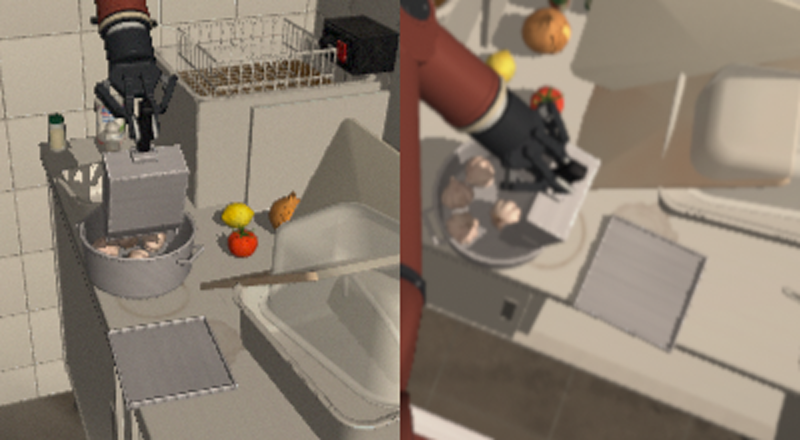

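All four bulbs are in the pot at (480,170), (462,195), (460,222) and (505,213), and the weight reads that of the empty scoop (1.6 N). Tray corners are at (622,212), (705,260), (670,350) and (573,303). Return to above the tray.

```bash
python3 - <<'E'
from h import *
c=[px2w("top",220+(x-400)/2,130+y/2,.01) for x,y in((622,212),(705,260),(670,350),(573,303))]
tc=np.mean(c,0); print("tray",np.round(c,3)[:,:2].tolist(),tc)
for th,l in PATH[::-1][::2]+[PATH[0]]:
    p,R=pose(lip2grip(l+(.04 if th else .02)*Z,th),th,25,-1); bot.movel(p,R,v=.12)
bot.movel(pose(G0+.14*Z,0,25,-1)[0],v=.12)
bot.movel(pose(G0+.03*Z,0,25,-1)[0],v=.1)
bot.dwell(.3)
s=bot.state(); print(s["clock"],np.round(s["force"],1),s["opening"])
print("base expected",G0+.105*A)
a=bot.snapshot("side")[130:350,180:380,::-1]; b=bot.snapshot("top")[150:370,220:420,::-1]
cv2.imwrite("pics/r.png",cv2.resize(np.hstack([a,b]),(800,440),interpolation=cv2.INTER_CUBIC))
g=G0+.03*Z
for th in(-8,-4,0,4,8):
    t=np.radians(th); sx=np.cos(t)*A-np.sin(t)*Z; sz=np.sin(t)*A+np.cos(t)*Z
    P=lambda x,y,z:[round(2*(c-o)) for c,o in zip(w2px("top",g+x*sx+y*B+z*sz),(220-200,150))]
    print(th,"lip",P(.21,-.062,-.028),P(.21,.062,-.028),"back",P(.045,-.062,.008),P(.045,.062,.008))
E
```

```text
tray [[0.547, -0.224], [0.522, -0.371], [0.368, -0.361], [0.38, -0.2]] [ 0.45427035 -0.28890799  0.01      ]
18.0333 [ 0.1 -0.  -1.8] 0.2256370799952442
base expected [ 0.45926629 -0.28415845  0.058     ]
-8 lip [600, 160] [568, 232] back [706, 204] [677, 280]
-4 lip [599, 162] [567, 235] back [705, 204] [676, 280]
0 lip [598, 165] [567, 237] back [704, 204] [675, 280]
4 lip [598, 169] [568, 240] back [703, 205] [674, 280]
8 lip [599, 172] [569, 242] back [702, 205] [674, 280]
```

View pics/r.png

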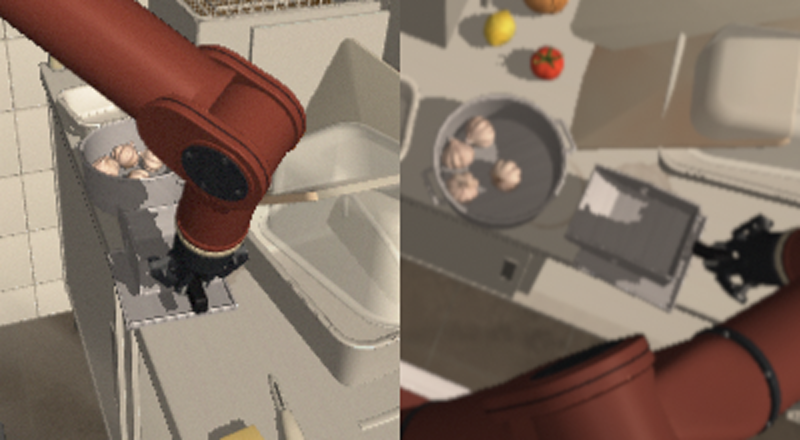

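The pot holds all four bulbs; the empty scoop's lip is at (597,167) and (567,237), so it is level and over the tray. Lower, release, retreat.

```bash
python3 - <<'E'
from h import *
bot.movel(pose(G0+.008*Z,0,25,-1)[0],v=.06)
print(bot.movel(pose(G0-.002*Z,0,25,-1)[0],v=.015,force_limit=4))
s=bot.state(); print(s["eef_pos"],np.round(s["force"],1),np.round(s["torque"],2))
bot.gripper_open(); bot.dwell(.3)
p,R=pose(G0,0,25,-1); p=bot.state()["eef_pos"]
bot.movel(p-.08*R[:,2],v=.06)
bot.movel(p-.08*R[:,2]-.08*A+.1*Z,v=.12)
bot.dwell(.5)
s=bot.state(); print(s["clock"],np.round(s["force"],1))
a=bot.snapshot("side")[130:350,180:380,::-1]; b=bot.snapshot("top")[150:370,220:420,::-1]
cv2.imwrite("pics/f.png",cv2.resize(np.hstack([a,b]),(800,440),interpolation=cv2.INTER_CUBIC))
E
```

```text
True
[ 0.45375745 -0.38441193  0.0480767 ] [-0.2 -0.2  5.6] [0.04 0.04 0.1 ]
23.3583 [-0.5  0.3  0.3]
```

View pics/f.png

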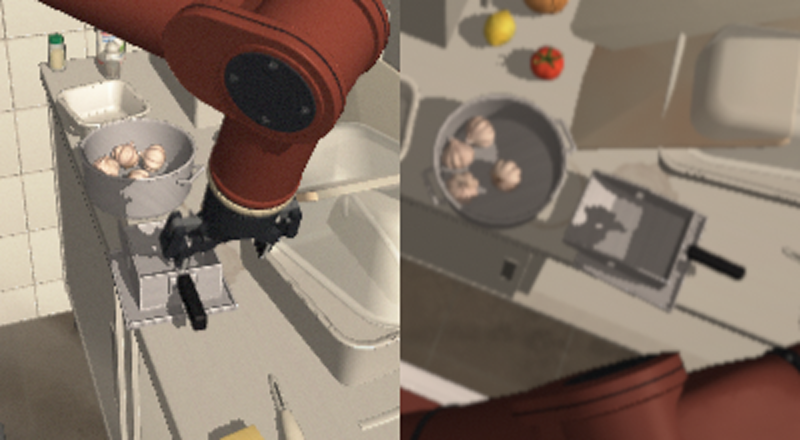

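The scoop lies flat in the tray with its handle at (715,262), the bulbs are in the upright pot, and the arm is clear.

```bash
python3 -c "
from rig import bot
print(bot.sign_off())"
```

```text
the job is handed in; nothing more can be done
None
```

The job is handed in at about 23 s of the 64 s allowed: all four garlic bulbs are in the upright pot, the empty scoop is back flat in its tray and released, and the bystanders in view look unmoved.

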